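# Change the cogs on a splined drive head

## Robot

A 7-joint arm with a two-finger parallel gripper is mounted at the origin on a cart in front of the work surface, level with it; the furniture and walls round the work are solid. World frame = base frame: x ahead of the robot, y to its left, z up, the work surface at z = 0. Lengths are in m, angles in rad, forces in N, time in s.
With the tool pointing down it reaches from about 0.4 to 0.85 m from the base axis. Payload 6.9 kg.
Tool frame: the origin (TCP) lies midway between the tips of the shut fingers; the grasp point (between the pads) lies behind it (ctrl.pinch_z is the z of the grasp point in the tool frame, in m); z points along the fingers, y is the line along which they close (so a half turn about z gives the same grasp; the last joint's range is limited). The gripper opens to 85 mm and grips with 20 to 120 N. Pads are 22 mm wide; open, the fingers measure 114 mm over their backs; the gripper's body (76 mm by 85 mm) begins 54 mm behind the grasp point. The pads swing forward as they close: fully open they stand 13 mm farther back than shut.
Start: joints at [-1.018, 0.507, -0.238, 1.5, 0.126, 1.149, -0.155], TCP at [0.271, 0.563, 0.231] pointing down, gripper open.
Joint ranges: [-3.08, 3.08], [-0.24, 2.05], [-1.43, 1.35], [0, 2.5], [-1.52, 4.66], [0.17, 1.96], [-2.89, 2.89]. Speed limits (rad/s): [2.39, 2.39, 3.14, 3.14, 3.14, 3.14, 3.14].

## Interface

Orientations are given as a unit quaternion [w, x, y, z].
In Python, from station import ctrl, get_state, vision, ticket, models gives the robot as it stands. Calls block until the motion is done:
- ctrl.movep(position, orientation): joint-space move of the TCP to a pose.
- ctrl.movel(position, frame=None, max_speed=0.15): straight line of the TCP; frame=None keeps the orientation; max_speed is the mean speed in m/s.
- ctrl.set_joints(angles): joint-space move.
- ctrl.ungrasp() and ctrl.close_gripper(force=None): open the fingers fully, or close them until they stop; force is the grip in N (None keeps the last).
- ctrl.pause(seconds).
- ctrl.ik(position, orientation): joint angles nearest the present ones, or None.
- get_state(): the state.
- vision.grab_frame(name): name is "scene" or "top" or "wrist"; returns (picture, depth): 400x640x3 uint8, blue, green, red; 400x640 float32, m along the optical axis (not along the pixel's ray), 0 where there is no reading.
- vision.camera_info(name): a dict with "mtx" (3x3 intrinsics, pixels), "dist_coeffs" ([k1, k2, p1, p2, k3] as OpenCV has them; the pictures are not rectified), "R" (3x3) and "t" (3): a world point X has camera coordinates R X + t; the wrist camera has in their place "hand_eye" (4x4, takes a point from camera to tool coordinates, whose origin is the TCP and whose axes are the flange's). Camera axes: x right, y down, z forward; pixel columns grow to the right and rows downward; lengths in m; the calibration is good to about 2 mm. A picture is of the moment at which its call begins: read the wrist's pose just before it. camera_info takes no time and is no camera call.
A pose or a line that the arm cannot do raises ctrl.Unreachable and nothing moves.
- ticket.close_job(): hands the job in; it is judged then, once.
Trained networks look in the newest picture that a camera, given by its name, has taken for a name from the list of things; names that differ only in an ending like _2 or _b are one class to them, and where a whole thing is asked for, a point or a joint stands for the part that bears it (a point fixed in the world has none). Each returns a list of dicts, best first, with "p" (0 to 1); they miss things now and then, are a little off and sometimes report something else, mostly with a low value. They report only what shows in the picture. A call takes as long as a camera call. They do not tell look-alikes from the thing itself.
- models.recognise(camera, target): "point" ([column, row] in pixels, amid what is visible of it).
- models.masks_of(camera, target): "mask" (400x640 bool, what is visible of it) and "point" ([column, row] in pixels, amid what is visible of it).
The state is a dict: "time": time; "qpos": joint angles; "qd": joint speeds; "tau": joint torques, N m; "tcp_pos": TCP position; "eef_rot": TCP orientation; "contact_force": force on the tool from outside, world axes, zero at the start; "wrist_torque": the same for the moment, N m; "width": finger opening in m; "gripper_force": force on a finger pad.
Only numpy, scipy, OpenCV 4.12 (cv2) and the standard library are available. Lean on these libraries where they do the work, as an engineer would, in place of code of your own. Each camera call takes 0.05 s, during which the arm holds its last target. There are 200 camera calls.

## Task

Change over the drive head on the bench: turn its dial clockwise to the stop and leave it there while you take the worn cog off the splined hub and lay it flat, boss up, in the parts tray, and slide the new cogs lying on the bench onto the hub, boss up, each turned so that its wide slot finds the wide master spline, and each fully home, with the largest at the bottom and the smallest on top. When they are all on, turn the dial back so that its white pointer stands at the black index mark on the collar, and leave the other things on the bench where they are.

Things in the scene. Friction and masses are not known exactly. Their poses are not given: they have to be found in the camera images.
- drive_head: Grey cast drive head, a fixed block 110 x 240 x 40 mm on the bench; origin at the centre of its underside, z up. The hub stands on its top at its own (0, -62 mm), the dial at (0, +62 mm).
- hub: Fixed upright splined steel hub, does not turn. Origin on its axis at the seating face, the top of a pedestal 58 mm across, 46 mm above the bench; z up. Core 26 mm across, 56 mm high, the top 8 mm tapered to 20 mm. A cog slides down only with its +x along the hub's +x (within about 5 degrees); otherwise it stops on the spline tops.
- spline_top (a point): Point at the outer top end of the hub's master spline, 18 mm from the axis on the hub's own +x side, 48 mm above the seating face. The master spline is 12 mm wide; three more, 6 mm wide, stand at 90, 180 and 270 degrees; all run from the seating face to this height and reach out to radius 18 mm.
- bore (a point): Point on the worn cog's axis at its boss top, 18 mm above its underside. All cogs have the same through bore: 29 mm between the lands, slots out to radius 19.5 mm, the master slot 16 mm wide on the cog's own +x side and three narrow slots 10 mm wide at 90, 180 and 270 degrees.
- worn_cog: Worn steel cog, 130 g, on the hub at the start. Toothed flange 5 mm thick, 75 mm outside diameter, under an octagonal boss 48 mm across flats; 18 mm high in all. Its wide master slot, marked by a black line on the boss top, is on its own +x side (see bore for the bore). Boss flats face its own 0, 45, 90.. degrees. Origin at the centre of the underside, z up out of the boss.
- large_cog: Largest new steel cog, 160 g, absent in some runs. Toothed flange 5 mm thick, 96 mm outside diameter, under an octagonal boss 48 mm across flats; 18 mm high in all. Its wide master slot, marked by a black line on the boss top, is on its own +x side (see bore for the bore). Boss flats face its own 0, 45, 90.. degrees. Origin at the centre of the underside, z up out of the boss.
- middle_cog: Middle-sized new steel cog, 140 g, absent in some runs. Toothed flange 5 mm thick, 82 mm outside diameter, under an octagonal boss 48 mm across flats; 18 mm high in all. Its wide master slot, marked by a black line on the boss top, is on its own +x side (see bore for the bore). Boss flats face its own 0, 45, 90.. degrees. Origin at the centre of the underside, z up out of the boss.
- small_cog: Smallest new steel cog, 120 g, absent in some runs. Toothed flange 5 mm thick, 68 mm outside diameter, under an octagonal boss 48 mm across flats; 18 mm high in all. Its wide master slot, marked by a black line on the boss top, is on its own +x side (see bore for the bore). Boss flats face its own 0, 45, 90.. degrees. Origin at the centre of the underside, z up out of the boss.
- tray: Shallow grey parts tray fixed to the bench, 140 x 140 mm outside, 14 mm high, walls 4 mm, floor about 4 mm; origin at the centre of its underside, its sides along its x and y.
- index_collar: Flat aluminium ring (100 mm outside, 76 mm inside, 4 mm high) round the dial, fixed; origin on the dial's axis on top of the drive head, 40 mm above the bench. It carries the black index mark, on its own -x side.
- index_mark (a point): Point on the inner end of the black raised index mark on the collar, 40 mm from the dial's axis.
- pointer_tip (a point): Tip of the dial's white pointer, 40 mm from the dial's axis.
- dial_grip (a point): On the dial's axis at the middle of the top of its bar grip, 83 mm above the bench. The black bar is 60 mm long, 14 mm thick and 30 mm high, standing on a 66 mm disc; it lies along the line from the axis to the pointer. Its own -x points along the bar towards the pointer.
- dial (a joint): Angle of the dial (rad), growing counter-clockwise seen from above; at 0 the pointer looks along the drive head's own -x. Light friction (0.06 N m), stays where it is left. The clockwise stop (drive off) is at -2.6, shown by a small steel pin beside the pointer there; the other stop is at 2.6.
- tee_box: Green card box 52 x 86 x 26 mm, a bystander behind the work.
- screwdriver_0: Screwdriver with red handle, 203 mm long, a bystander lying at the back.
- sanding_block: Brown sanding block 52 x 94 x 30 mm, a bystander.
There are look-alikes about, which are no part of the job. What is shaped like the worn_cog but red is not meant.

How it is judged:
By the outcome, as a careful person would: the job done as asked, in the order asked, and still so for the second after the job is handed in, with the robot touching nothing.
Of large_cog, middle_cog, small_cog only 2 to 3 are there at a start; the rules pass over those that are not, and their reading is None.
At some moment in a run one of large_cog, middle_cog, small_cog may be knocked a few centimetres aside while the robot is not near it.
Once in a run the grip may slacken for a moment while it holds something.
It also fails if it takes over 210 s, if anything falls off the work surface, if the arm or the gripper's body presses on something with over 40 N, if the wrist force passes 120 N, or if a joint passes its speed limit or range.

## Working session

There is one attempt and no reset: what is moved stays moved. The work goes in short steps, each a Python script; the robot and the scene stay as the last script left them, time stands still between calls to the robot, and variables do not carry over. Pictures are saved under pics/ and viewed, at most 15 in all, crops included, and the job is handed in when it is done.

```bash
ls; mkdir -p pics
python3 - <<'E'
from station import ctrl,get_state,vision,models
import cv2,numpy as np
print(ctrl.pinch_z, get_state())
for c in ("top","scene"):
    im,d=vision.grab_frame(c); cv2.imwrite(f"pics/{c}0.png",im); np.save(f"pics/{c}0d.npy",d)
    i=vision.camera_info(c); print(c,i)
    for n in ["worn_cog","large_cog","middle_cog","small_cog","hub","tray","drive_head","index_collar","dial_grip","pointer_tip","index_mark","spline_top","bore"]:
        print(n,[(np.round(r["point"]).tolist(),round(r["p"],2)) for r in models.recognise(c,n)])
print(vision.camera_info("wrist"))
E
```

```text
pics
-0.0187 {'time': 0.0, 'qpos': array([-1.01750598,  0.50836121, -0.23748792,  1.50110708,  0.1257172 ,
        1.14891299, -0.15481946]), 'qd': array([-9.04433100e-04,  2.16633677e-04,  9.84284145e-05, -1.42920491e-03,
        2.31231693e-04,  6.56649768e-04, -6.40743230e-05]), 'tau': array([-1.83571494e-03, -6.20568895e+01, -2.18724377e+00, -2.49666756e+01,
        1.27478768e-02,  1.16515509e-02, -4.75480374e-05]), 'tcp_pos': array([0.27048957, 0.56288834, 0.23042278]), 'eef_rot': array([-1.68456012e-04,  2.22043910e-01,  9.75036252e-01, -8.83813498e-04]), 'contact_force': array([0.60163244, 0.62214704, 0.22505967]), 'wrist_torque': array([ 0.0411164 ,  0.04545223, -0.01423584]), 'gripper_force': 0.0, 'width': 0.085434033522376}
top {'mtx': array([[497.73706321,   0.        , 323.11444691],
       [  0.        , 497.73706321, 206.11291513],
       [  0.        ,   0.        ,   1.        ]]), 'dist_coeffs': array([-0.13192428,  0.        ,  0.        ,  0.        ,  0.        ]), 'R': array([[ 0.11398597, -0.99347602,  0.00354797],
       [-0.97312623, -0.11236895, -0.20099392]
[... 1713 characters left out ...]
.0, 175.0], 0.7), ([281.0, 191.0], 0.57)]
bore [([245.0, 232.0], 0.75), ([257.0, 172.0], 0.2)]
{'mtx': array([[351.89692673,   0.        , 322.84742195],
       [  0.        , 351.89692673, 201.43330116],
       [  0.        ,   0.        ,   1.        ]]), 'dist_coeffs': array([-0.07226232,  0.        ,  0.        ,  0.        ,  0.        ]), 'hand_eye': array([[-1.65979438e-04, -9.46514028e-01, -3.22662621e-01,
         8.25708802e-02],
       [ 9.99999978e-01, -1.16402132e-04, -1.72945917e-04,
         1.08989623e-03],
       [ 1.26137120e-04, -3.22662643e-01,  9.46514027e-01,
        -1.42800611e-01],
       [ 0.00000000e+00,  0.00000000e+00,  0.00000000e+00,
         1.00000000e+00]])}
```

```bash
python3 -c "
import cv2
a=cv2.imread('pics/top0.png')[110:340,150:470];cv2.imwrite('pics/v1.png',cv2.resize(a,(800,575),interpolation=cv2.INTER_CUBIC))"
```

```text
(no output)
```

View pics/v1.png

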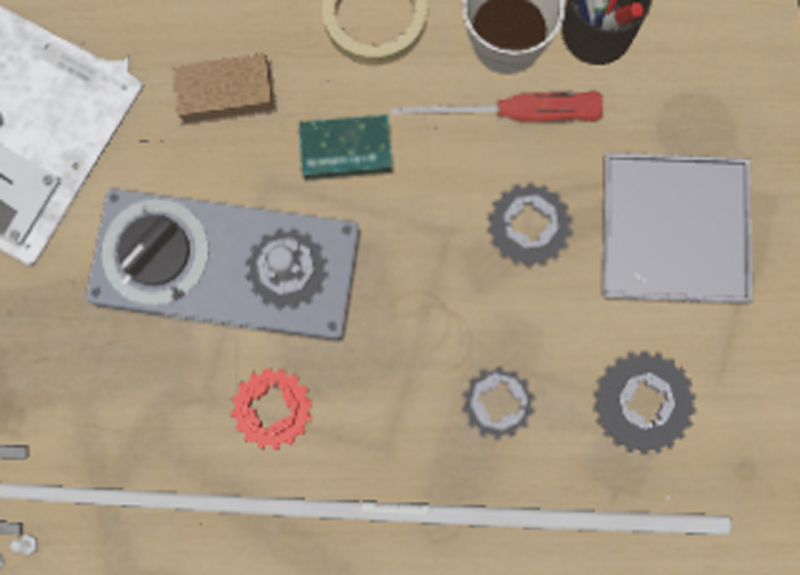

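View pics/scene0.png

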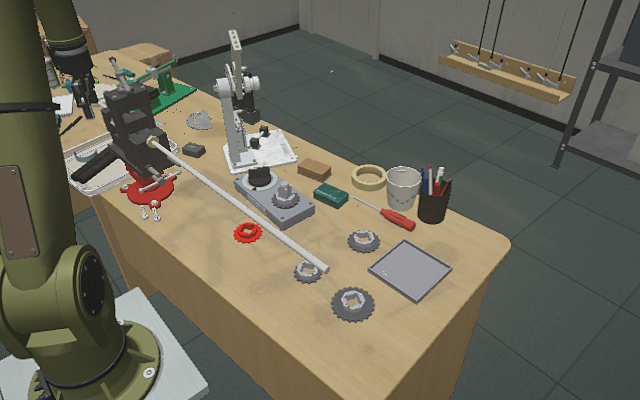

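The top crop (scale 2.5, offset (150,110)) shows five cogs:
- The worn cog sits on the hub at top (265,217).
- The red look-alike is at (258,273). Its colour rules it out.
- The new cogs are middle at (361,199), small at (349,271) and large at (407,271), matched by their sizes.

The tray is at (421,201). The dial is at (212,209), with its pointer about 70° clockwise of the index mark. A raised rod runs along the front. Next I get 3D positions and obstacle heights.

```bash
cat > h.py <<'E'
from station import ctrl,get_state,vision,models
import cv2,numpy as np
from scipy.spatial.transform import Rotation as Ro
def rot(q): return Ro.from_quat([q[1],q[2],q[3],q[0]])
def qdown(yaw):
    "tool down; tool y axis (closing line) at world angle yaw; tool x = y cross z"
    y=np.array([np.cos(yaw),np.sin(yaw),0]); z=np.array([0,0,-1.]); x=np.cross(y,z)
    q=Ro.from_matrix(np.c_[x,y,z]).as_quat(); return np.r_[q[3],q[:3]]
def yaw():
    y=rot(get_state()["eef_rot"]).as_matrix()[:,1]; return np.arctan2(y[1],y[0])
def cloud(c):
    "picture, depth, world points HxWx3 (nan where no reading)"
    i=vision.camera_info(c); s=get_state(); im,d=vision.grab_frame(c)
    return im,d,lift(c,d,i,s)
def lift(c,d,i,s=None):
    v,u=np.mgrid[:400,:640]; uv=np.stack([u,v],-1).reshape(-1,1,2).astype(float)
    n=cv2.undistortPoints(uv,i["mtx"],i["dist_coeffs"]).reshape(400,640,2)
    P=np.dstack([n,np.ones((400,640))])*d[...,None]; P[d<=0]=np.nan
    if c!="wrist": return (P-i["t"])@i["R"]
    H=i["hand_eye"]; return (P@H[:3,:3].T+H[:3,3])@rot(s["eef_rot"]).as_matrix().T+s["tcp_pos"]
E
python3 - <<'E'
from h import *
d=np.load("pics/top0d.npy"); W=lift("top",d,vision.camera_info("top")); np.save("pics/W.npy",W)
for n,(u,v) in dict(dial=(212,209),hub=(263,215),worn=(265,228),mid=(361,209),small=(349,280),large=(408,288),tray=(421,201),mark=(221,227),rod1=(300,312),rod2=(430,319),rod0=(160,306),tip=(199,224)).items():
    print(n,np.round(np.nanmedian(W[v-1:v+2,u-1:u+2].reshape(-1,3),0),3))
# height map, 4cm cells
x,y,z=W.reshape(-1,3).T
print("y:",[round(.7-.05*j,2) for j in range(24)])
for a in np.arange(.95,.2,-.05):
    print(f"{a:.2f}",*[("%4d"%(1000*np.nanmax(z[m])) if (m:=(abs(x-a)<.025)&(abs(y-(.7-.05*j))<.025)).any() else "   .") for j in range(24)])
E
```

```text
dial [0.561 0.251 0.068]
hub [0.555 0.131 0.101]
worn [0.535 0.128 0.053]
mid [ 0.611 -0.084  0.013]
small [ 0.443 -0.073  0.017]
large [ 0.44  -0.21   0.005]
tray [ 0.649 -0.225  0.004]
mark [0.526 0.229 0.047]
rod1 [0.362 0.021 0.222]
rod2 [ 0.375 -0.221  0.222]
rod0 [0.34  0.284 0.221]
tip [0.527 0.281 0.043]
y: [0.7, 0.65, 0.6, 0.55, 0.5, 0.45, 0.4, 0.35, 0.3, 0.25, 0.2, 0.15, 0.1, 0.05, -0.0, -0.05, -0.1, -0.15, -0.2, -0.25, -0.3, -0.35, -0.4, -0.45]
0.95    .    .    .    .    .    .    .    .    .    .    .    .    .    .    .    .    .    .    .    .    .    .    .    .
0.90    .    .    .    .    .    .    .  -69  -68  -65  -30  -29   27   25    3    .  133   99    5    6    4    2    .    .
0.85    .    .    .    .  -31    1    4    4    3    7    5   30   28   31   98   99  138  143    6    6    4    4    .    .
0.80    .  183  183    7   16   14   10    6    5    6    6   29   29   29   98   96  147  138    5    6    6    5    .    .
0.75  183  183  183    5   41   13   15   14   15   34   35    6    5   23   22   97   33   32    5    6    6    5    .    .
0.70    5    5 
[... 534 characters left out ...]
   49   47   55   52    5    5   22   21    9   22   22    5    5    4    .
0.45   27   11   28    7    6    5    5    6    6    6    5   22   21    7    6   22   21   10   22   18    5    6    4    .
0.40   21    7   26    6   38  197  198  154    6    5    4   21   20    6    5    5    9  224  225  228    4    5    5    .
0.35   34    5  212  243  369  375  368  233  224  225  225  226  225  225  227  226  227  226  226  226    5    6    4    .
0.30   34    .  224  331  226  375  370  371  370    6    4    6    5    6    6    5    7    5    4    3    4    2    . -713
0.25   33   32    8  335  350   17   89   89    5    4    7    6    4    3    . -715 -711 -709 -709 -708 -706 -703 -708 -708
```

Run:
```python
from h import *
x,y,z=np.load("pics/W.npy").reshape(-1,3).T
def fm(xs,ys):
    print("      ",*["%4d"%round(b*1000) for b in ys])
    for a in xs: print("%5d:"%round(a*1000),*[("%4d"%(1000*np.nanmax(z[m])) if (m:=(abs(x-a)<.01)&(abs(y-b)<.01)).any() else "   .") for b in ys])
fm(np.arange(.7,.44,-.02),np.arange(.46,.18,-.02))
d=np.load("pics/scene0d.npy"); S=lift("scene",d,vision.camera_info("scene")); x,y,z=S.reshape(-1,3).T
fm(np.arange(.7,.44,-.02),np.arange(.46,.18,-.02))
```

```text
460  440  420  400  380  360  340  320  300  280  260  240  220  200  180
  700:   33   14   12   13   11   11   12   14    5    5   32   33   31    6    4
  680:   48   42  264  273  272   12   12   10    5    3    3    3    3    4    5
  660:   42   36  274  275  271   12   13    7    4    4    3    7    3    5    4
  640:  121  118  275  277  319   13   10    6    4    3    5    6    3    4    4
  620:  308  313  331  355  420  415   11   39   43   41   45   42   40   40   40
  600:  268  316  319  356  422  421  408  401   46   50   54   52   47   43   45
  580:  273  282  281  308  304  409  406  400   45   57   86   84   52   45   43
  560:    9  276  280  264   13    6    4   42   47   85   88   84   55   44   44
  540:    3    5    6    9   13    5    4   42   47   85   86   56   50   44   43
  520:    5    4    4    5    5    4    5   44   45   47   48   49   49   47   44
  500:    7    4    5    4    4    3    3   29   36   37   41   41   41   41   43
  480:    4    3    3    5    5    5    6    4    3    6    4    4    5    5    5
  460:    3    4    3    4    4    2    5 
[... 487 characters left out ...]
   .    .   43   40   43   40   38    .   40
  600:    .  314  315  385  418  416  406  399   41    .   49   51   45   39    .
  580:  189  281  281  301  301  404  402  398    .    .   83   86   54   41   41
  560:    3  265  278  262   11    1    .   37   43   80   85   83   54   43   42
  540:    5    2    3    8    6    1    .   41   46   84   85   55   51   44   43
  520:    3    2    3    3    3    2    1   40   44   48   50   45   46   42   43
  500:    2    3    1    2    2    2    2   37   37   40   39   40   42   41   40
  480:    0    2    1    2    4    2    3    1    2    .   -3    0    0    0    0
  460:    0    1    2    2    3    1    2    2    1    3    4    1    3    3    2
```

View pics/top0.png

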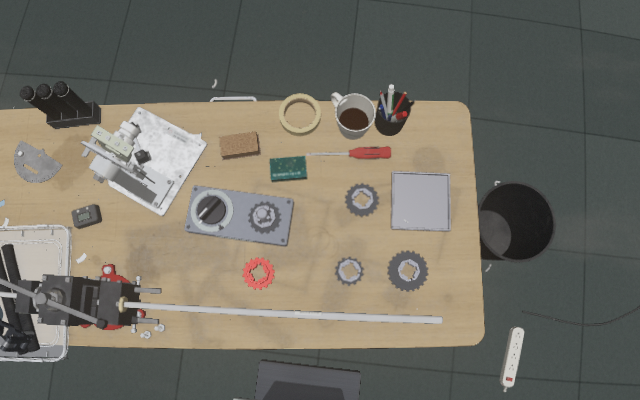

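Run:
```python
from h import *
for p in [(.27,.56,.45),(.56,.19,.27),(.56,.25,.06),(.55,.13,.05),(.44,-.08,.005),(.44,-.21,.005),(.61,-.09,.005),(.65,-.22,.005)]:
    for w in (0,45,90,135,180,225,-90):
        q=ctrl.ik(list(p),list(qdown(np.radians(w)))); print(p,w,None if q is None else np.round(q,2))
```

```text
(0.27, 0.56, 0.45) 0 [-1.19  0.43  0.05  1.04 -0.02  1.68 -1.14]
(0.27, 0.56, 0.45) 45 [-1.08  0.43 -0.15  1.03  0.06  1.68 -0.43]
(0.27, 0.56, 0.45) 90 [-0.97  0.44 -0.37  1.03  0.16  1.69  0.29]
(0.27, 0.56, 0.45) 135 [-0.87  0.46 -0.56  1.03  0.24  1.71  1.  ]
(0.27, 0.56, 0.45) 180 [-0.79  0.49 -0.75  1.03  0.33  1.73  1.72]
(0.27, 0.56, 0.45) 225 [-0.71  0.53 -0.95  1.03  0.43  1.77  2.43]
(0.27, 0.56, 0.45) -90 [-1.38  0.45  0.42  1.04 -0.18  1.68 -2.59]
(0.56, 0.19, 0.27) 0 [-0.43  0.42  0.1   1.53 -0.04  1.19 -0.33]
(0.56, 0.19, 0.27) 45 [-0.31  0.42 -0.1   1.53  0.04  1.19  0.38]
(0.56, 0.19, 0.27) 90 [-0.21  0.43 -0.25  1.53  0.11  1.2   1.09]
(0.56, 0.19, 0.27) 135 [-0.08  0.45 -0.45  1.53  0.2   1.22  1.79]
(0.56, 0.19, 0.27) 180 [ 0.04  0.48 -0.66  1.53  0.3   1.24  2.48]
(0.56, 0.19, 0.27) 225 [-0.99  0.65  1.15  1.54 -0.6   1.35 -2.13]
(0.56, 0.19, 0.27) -90 [-0.67  0.46  0.48  1.54 -0.22  1.2  -1.72]
(0.56, 0.25, 0.06) 0 [-0.49  0.66  0.04  1.74 -0.04  0.74 -0.42]
(0.56, 0.25, 0.06) 45 [-0.39  0.66 -0.11  1.74  0.1   0.75  0.23]
(0.56, 0.25, 0.06) 90 [-0.29  0.67 -0.2
[... 1975 characters left out ...]
3  0.7   2.07]
(0.61, -0.09, 0.005) 180 [ 0.46  0.8  -0.6   1.76  0.62  0.78  2.68]
(0.61, -0.09, 0.005) 225 [-0.4   0.96  0.95  1.77 -0.96  0.95 -1.38]
(0.61, -0.09, 0.005) -90 [-0.21  0.81  0.53  1.77 -0.59  0.73 -0.93]
(0.65, -0.22, 0.005) 0 [ 0.19  0.83  0.18  1.56 -0.19  0.77  0.45]
(0.65, -0.22, 0.005) 45 [ 0.3   0.82 -0.01  1.56  0.01  0.77  1.07]
(0.65, -0.22, 0.005) 90 [ 0.39  0.82 -0.18  1.56  0.19  0.78  1.7 ]
(0.65, -0.22, 0.005) 135 [ 0.5   0.84 -0.38  1.56  0.39  0.82  2.33]
(0.65, -0.22, 0.005) 180 [-0.23  1.13  1.15  1.57 -1.09  1.19 -1.99]
(0.65, -0.22, 0.005) 225 [-0.17  1.03  0.95  1.57 -0.93  1.05 -1.31]
(0.65, -0.22, 0.005) -90 [ 0.01  0.89  0.53  1.56 -0.55  0.85 -0.82]
```

Run:
```python
from h import *
ctrl.movel([.27,.56,.48],max_speed=.25)
ctrl.movep([.52,.15,.48],list(qdown(-np.pi/2)))
ctrl.movep([.58,.19,.27],list(qdown(-np.pi/2)))
s=get_state(); print(s["time"],s["tcp_pos"],s["contact_force"])
im,d,W=cloud("wrist"); np.save("pics/w1.npy",W); cv2.imwrite("pics/w1.png",im)
for n in ["worn_cog","hub","index_mark","pointer_tip","dial_grip","spline_top","bore"]:
    for r in models.recognise("wrist",n):
        u,v=np.round(r["point"]).astype(int); print(n,(u,v),round(r["p"],2),np.round(np.nanmedian(W[v-1:v+2,u-1:u+2].reshape(-1,3),0),4))
```

```text
5.1833 [0.58055532 0.19024366 0.27125617] [0.92293349 0.00557454 0.83105376]
worn_cog (np.int64(368), np.int64(175)) 0.93 [0.573  0.144  0.0625]
worn_cog (np.int64(358), np.int64(263)) 0.74 [0.4381 0.1445 0.0006]
worn_cog (np.int64(281), np.int64(155)) 0.4 [0.5903 0.2361 0.0399]
hub (np.int64(377), np.int64(189)) 0.57 [0.5709 0.1407 0.1017]
index_mark (np.int64(276), np.int64(146)) 0.69 [0.6009 0.2405 0.0444]
pointer_tip (np.int64(257), np.int64(177)) 0.84 [0.5773 0.2552 0.083 ]
dial_grip (np.int64(257), np.int64(183)) 0.65 [0.5711 0.2554 0.0832]
dial_grip (np.int64(410), np.int64(54)) 0.48 [0.6942 0.1011 0.027 ]
spline_top (np.int64(377), np.int64(188)) 0.89 [0.5712 0.1407 0.1008]
bore (np.int64(362), np.int64(260)) 0.98 [0.4426 0.1394 0.0006]
bore (np.int64(368), np.int64(174)) 0.85 [0.5754 0.1447 0.0638]
```

View pics/w1.png

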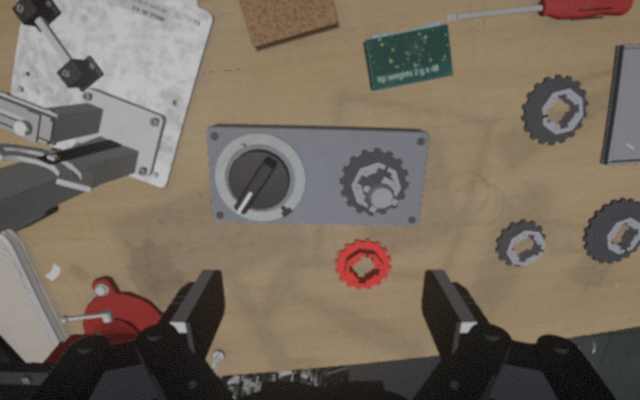

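The wrist view shows the dial at (258,178), its white pointer tip near (241,207) and the index mark at (287,211). The worn cog and hub are at (375,187). Now a rectified close-up and a numeric fit.

```bash
cat >> h.py <<'E'
def w2pix(X,c,s=None):
    "world points (...,3) to pixels"
    i=vision.camera_info(c); X=np.asarray(X,float); sh=X.shape[:-1]; X=X.reshape(-1,3)
    if c=="wrist":
        H=i["hand_eye"]; T=(X-s["tcp_pos"])@rot(s["eef_rot"]).as_matrix(); C=(T-H[:3,3])@H[:3,:3]
    else: C=X@i["R"].T+i["t"]
    return cv2.projectPoints(C,np.zeros(3),np.zeros(3),i["mtx"],i["dist_coeffs"])[0].reshape(*sh,2)
def ortho(im,c,cx,cy,z,half,n,s=None):
    "n x n map of the plane z round (cx,cy): up = +x, left = +y"
    g=(np.arange(n)+.5)/n*2-1; X=np.zeros((n,n,3)); X[...,0]=cx-g[:,None]*half; X[...,1]=cy-g[None]*half; X[...,2]=z
    m=w2pix(X,c,s).astype(np.float32); return cv2.remap(im,m[...,0],m[...,1],cv2.INTER_CUBIC)
def wview(): 
    s=get_state(); im,d=vision.grab_frame("wrist"); return s,im,d,lift("wrist",d,vision.camera_info("wrist"),s)
E
python3 - <<'E'
from h import *
W=np.load("pics/w1.npy"); im=cv2.imread("pics/w1.png"); s=get_state()
P=W.reshape(-1,3); x,y,z=P.T
m=(z>.034)&(z<.047)&(x>.45)&(x<.66)&(y>.03)&(y<.34); r=cv2.minAreaRect(P[m][:,:2].astype(np.float32)*1000); print("head",r)
m=(z>.095)&(abs(x-.555)<.04)&(abs(y-.135)<.04); print("hubtop",m.sum(),cv2.minEnclosingCircle(P[m][:,:2].astype(np.float32)*1000),z[m].mean())
m=(z>.076)&(abs(x-.56)<.06)&(abs(y-.25)<.05); print("bar",m.sum(),cv2.minAreaRect(P[m][:,:2].astype(np.float32)*1000),z[m].max())
m=(z>.049)&(z<.07)&(abs(x-.555)<.045)&(abs(y-.135)<.045); print("worn flange+boss",cv2.minEnclosingCircle(P[m][:,:2].astype(np.float32)*1000))
a=ortho(im,"wrist",.56,.25,.05,.06,560,s); b=ortho(im,"wrist",.555,.135,.064,.06,560,s)
cv2.imwrite("pics/o1.png",cv2.resize(np.hstack([a,b]),(800,400)))
E
```

```text
head ((563.9229125976562, 197.92933654785156), (241.0904083251953, 110.81703186035156), 88.57884979248047)
hubtop 11615 ((578.4456176757812, 145.48416137695312), 32.83219528198242) 0.31927970043032383
bar 15068 ((580.0562133789062, 248.89610290527344), (41.01755142211914, 93.78305053710938), 36.66931915283203) 0.35757000154176066
worn flange+boss ((562.263671875, 136.1605682373047), 37.84890365600586)
```

View pics/o1.png

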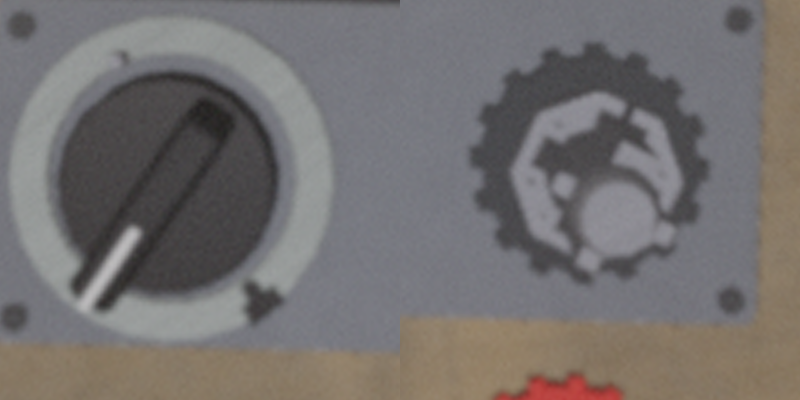

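Run:
```python
from h import *
A=np.load("pics/W.npy").reshape(-1,3); B=lift("scene",np.load("pics/scene0d.npy"),vision.camera_info("scene")).reshape(-1,3)
P=np.r_[A,B]; P=P[np.isfinite(P).all(1)]; r=np.hypot(P[:,0]-.5655,P[:,1]-.2599)
for z0 in np.arange(.1,.45,.03):
    m=(P[:,2]>z0)&(P[:,2]<z0+.03); k=np.argsort(r+9*~m)[:200:50] ; print(round(z0,2),np.round(r[k]*1000),np.round(P[k[0]],3))
# arm shape now: points of arm near tool axis
s=get_state(); t=s["tcp_pos"]; out=[]
for c in("scene","top"):
    im,d,W=cloud(c); cv2.imwrite(f"pics/{c}1.png",im); out.append(W.reshape(-1,3))
Q=np.vstack(out); Q=Q[np.isfinite(Q).all(1)]; rr=np.hypot(Q[:,0]-t[0],Q[:,1]-t[1])
for z0 in np.arange(0,.5,.025):
    m=(Q[:,2]-t[2]>z0)&(Q[:,2]-t[2]<z0+.025)&(rr<.15); 
    if m.any(): print("h+%.3f"%z0,"n",m.sum(),"x",np.round(1000*(np.percentile(Q[m,0],[1,99])-t[0])),"y",np.round(1000*(np.percentile(Q[m,1],[1,99])-t[1])))
```

```text
0.1 [117. 129. 145. 152.] [0.565 0.143 0.101]
0.13 [117. 140. 151. 153.] [0.581 0.376 0.154]
0.16 [138. 152. 154. 156.] [0.592 0.396 0.163]
0.19 [146. 153. 155. 157.] [0.588 0.405 0.206]
0.22 [135. 144. 147. 151.] [0.61  0.388 0.247]
0.25 [104. 122. 136. 142.] [0.582 0.363 0.273]
0.28 [105. 114. 120. 130.] [0.6   0.359 0.309]
0.31 [ 90. 106. 134. 140.] [0.591 0.346 0.337]
0.34 [ 79.  92. 263. 267.] [0.588 0.336 0.367]
0.37 [64. 69. 72. 76.] [0.588 0.32  0.389]
0.4 [ 72.  89.  95. 100.] [0.587 0.329 0.4  ]
0.43 [380. 384. 386. 390.] [0.3   0.531 0.441]
h+0.000 n 83 x [-13.  10.] y [-57.  49.]
h+0.025 n 204 x [-13.  10.] y [-58.  50.]
h+0.050 n 369 x [-17.  10.] y [-76.  70.]
h+0.075 n 624 x [-21.  15.] y [-74. 148.]
h+0.100 n 745 x [-21.  14.] y [-71. 144.]
h+0.125 n 522 x [-39.  23.] y [-39. 144.]
h+0.150 n 679 x [-39.  26.] y [-39.  16.]
h+0.175 n 472 x [-42.  25.] y [-42.  14.]
h+0.200 n 723 x [-41.  26.] y [-42.  11.]
h+0.225 n 616 x [-40.  25.] y [-41.  13.]
h+0.250 n 560 x [-39.  26.] y [-41.  12.]
h+0.275 n 24 x [-10.  10.] y [-41. -38.]
h+0.300 n 2 x [-21. -17.] y [-50. -50.]
h+0.325 n 235 x [-62.  36.] y [-59. -43.]
h+0.350 n 542 x [-75.  50.] y [-61. -36.]
h+0.375 n 1786 x [-107.   42.] y [-67.  44.]
h+0.400 n 6489 x [-124.   21.] y [-69.  41.]
h+0.425 n 4339 x [-142.  -54.] y [-66.  11.]
h+0.450 n 1108 x [-149. -119.] y [-52.  -5.]
```

View pics/scene1.png

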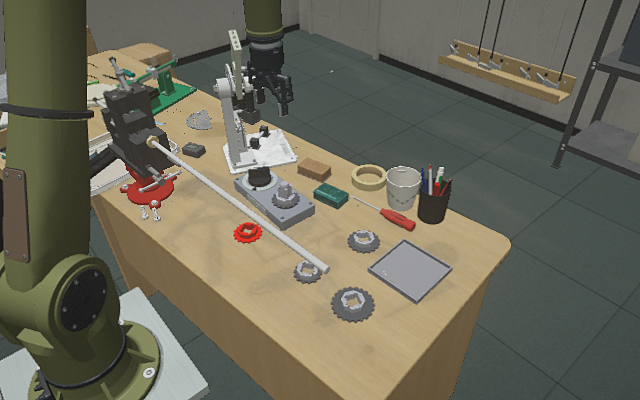

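```bash
cat >> h.py <<'E'
HEADYAW=np.radians(-1.42); HUB=np.array([.5624,.1361]); DIAL=np.array([.5655,.2596])
def qtilt(yw,a):
    "as qdown(yw), wrist leaning by a towards world direction yw-90deg (minus tool x)"
    y=np.array([np.cos(yw),np.sin(yw),0]); L=np.array([np.cos(yw-np.pi/2),np.sin(yw-np.pi/2),0])
    z=-(np.cos(a)*np.array([0,0,1.])+np.sin(a)*L); q=Ro.from_matrix(np.c_[np.cross(y,z),y,z]).as_quat(); return np.r_[q[3],q[:3]]
E
python3 - <<'E'
from h import *
T=np.radians(15)
for z in (.17,.064):
  for w in (59,30,0,-30,-60): print(z,w,np.round(ctrl.ik([*DIAL,z],list(qtilt(np.radians(w),T))),2))
ctrl.movep([*DIAL,.19],list(qtilt(np.radians(59),T)))
print(get_state()["qpos"].round(2))
ctrl.movel([*DIAL,.064],max_speed=.1)
s=get_state(); print(s["time"],s["tcp_pos"],s["contact_force"],s["wrist_torque"])
ctrl.close_gripper(force=40); s=get_state(); print(s["width"],s["gripper_force"],s["contact_force"],s["wrist_torque"],np.degrees(yaw()))
E
```

```text
0.17 59 [-0.14  0.66 -0.38  1.44  0.01  1.21  0.56]
0.17 30 [-0.15  0.59 -0.29  1.57 -0.12  1.04  0.19]
0.17 0 [-0.22  0.52 -0.17  1.7  -0.22  0.85 -0.23]
0.17 -30 [-0.36  0.46 -0.03  1.81 -0.24  0.68 -0.73]
0.17 -60 [-0.58  0.44  0.18  1.86 -0.18  0.59 -1.35]
0.064 59 [-0.13  0.78 -0.4   1.55  0.07  1.01  0.55]
0.064 30 [-0.13  0.72 -0.32  1.67 -0.07  0.82  0.19]
0.064 0 [-0.19  0.65 -0.21  1.81 -0.2   0.61 -0.2 ]
0.064 -30 [-0.3   0.6  -0.11  1.92 -0.24  0.43 -0.71]
0.064 -60 [-0.52  0.58  0.09  1.97 -0.22  0.34 -1.3 ]
[-0.15  0.65 -0.37  1.42 -0.    1.26  0.56]
9.0917 [0.56587093 0.2598331  0.0646657 ] [ 1.12112718  0.23458303 -0.65777743] [-0.11900297 -0.24134219  0.02366619]
0.012955300206836601 41.8430095911026 [-2.1272716  -3.69125124  4.6557265 ] [-0.77068216  0.26615555  0.29077681] 58.987012655848275
```

Run:
```python
from h import *
T=np.radians(15); w=59.
while w>-68:
    w-=10 if w>-45 else 2.
    ctrl.movel([*DIAL,.064],list(qtilt(np.radians(w),T)),max_speed=.1)
    s=get_state(); print(w,round(np.degrees(yaw()),1),s["contact_force"].round(1),s["wrist_torque"].round(2),round(s["width"],4),round(s["time"],1))
    if s["wrist_torque"][2]>.9 or np.linalg.norm(s["contact_force"])>35: break
```

```text
49.0 49.1 [-3.1 -5.2  5.4] [-1.1   0.52  0.34] 0.0127 10.1
39.0 39.2 [-3.2 -5.4  5.9] [-1.17  0.68  0.28] 0.0134 10.4
29.0 29.2 [-3.5 -6.4  7.4] [-1.34  0.86  0.31] 0.0131 10.7
19.0 19.2 [-5.2 -7.7  9.2] [-1.34  0.97  0.39] 0.0129 11.0
9.0 9.2 [-5.5 -8.3 10.3] [-1.42  1.09  0.36] 0.0129 11.4
-1.0 -0.8 [-6.8 -8.5  9.5] [-1.46  1.27  0.3 ] 0.013 11.7
-11.0 -10.8 [-7.6 -9.7 12. ] [-1.59  1.37  0.27] 0.0133 12.0
-21.0 -20.8 [ -8.4 -10.1  12.6] [-1.59  1.49  0.15] 0.0129 12.3
-31.0 -30.8 [ -8.5 -10.2  14.7] [-1.55  1.55  0.12] 0.013 12.7
-41.0 -40.8 [-11.   -9.5  15. ] [-1.6   1.76  0.05] 0.013 13.0
-51.0 -50.8 [-11.8  -9.5  16.3] [-1.54  1.73 -0.07] 0.0134 13.3
-53.0 -52.8 [-11.   -8.7  16.8] [-1.51  1.72 -0.08] 0.0129 13.6
-55.0 -54.8 [-12.   -9.9  17.1] [-1.5   1.76 -0.05] 0.0129 13.8
-57.0 -56.8 [-11.7  -9.8  16.6] [-1.48  1.76 -0.12] 0.0131 14.1
-59.0 -58.8 [-11.7  -9.7  16.2] [-1.45  1.78 -0.11] 0.013 14.3
-61.0 -60.7 [-12.   -8.8  17.2] [-1.53  1.78  0.2 ] 0.0133 14.6
-63.0 -62.7 [-10.6  -8.9  16.2] [-1.46  1.66  0.65] 0.0129 14.8
-65.0 -64.6 [-10.8  -9.4  16.3] [-1.59  1.6   1.23] 0.0135 15.1
```

```bash
cat >> h.py <<'E'
def template(yw,bore=True,px=4000,half=.034):
    "boss-top mask seen as in ortho(): 1 boss, 0 elsewhere; plus weight mask"
    n=int(2*half*px); g=(np.arange(n)+.5)/px-half; X=-g[:,None]+0*g[None]; Y=-g[None]+0*g[:,None]
    x=np.cos(yw)*X+np.sin(yw)*Y; y=-np.sin(yw)*X+np.cos(yw)*Y; r=np.hypot(x,y)
    oc=np.max([x*np.cos(k*np.pi/4)+y*np.sin(k*np.pi/4) for k in range(8)],0)<.024
    b=r<.0145
    for k,hw in enumerate((.008,.005,.005,.005)):
        c,s_=np.cos(k*np.pi/2),np.sin(k*np.pi/2); u=c*x+s_*y; v=-s_*x+c*y; b|=(u>0)&(u<.0195)&(abs(v)<hw)
    line=(x>.0195)&(x<.024)&(abs(y)<.001)
    t=(oc&~b&~line).astype(np.float32); w=(r<half).astype(np.float32)
    if not bore: w[r<.0195]=0; 
    return cv2.GaussianBlur(t,(0,0),.0007*px),w
def fitcog(im,c,s,cx,cy,z,bore=True,guess=None,px=4000,save=None,search=.014):
    "x, y, yaw (deg), score of a cog whose boss top is at height z"
    half=.034+search; n=int(2*half*px); o=ortho(im,c,cx,cy,z,half,n,s); hsv=cv2.cvtColor(o,cv2.COLOR_BGR2HSV).astype(np.float32)
    f=np.clip(hsv[...,2]/200,0,1)*np.clip((75-hsv[...,1])/30,0,1); best=(-9,)
    def go(ds):
        nonlocal best
        for a in ds:
            t,w=template(np.radians(a),bore,px); R=cv2.matchTemplate(f.astype(np.float32),t,cv2.TM_CCOEFF_NORMED,mask=w); R[~np.isfinite(R)]=-1
            _,m,_,l=cv2.minMaxLoc(R)
            if m>best[0]: best=(m,a,l)
    go(np.arange(-180,180,5) if guess is None else np.arange(guess-20,guess+21,4)); go(best[1]+np.arange(-4,5)); go(best[1]+np.arange(-1,1.1,.25))
    m,a,l=best; k=template(0,bore,px)[0].shape[0]/2
    if save: cv2.imwrite(save,o)
    return cx-((l[1]+k)/px-half), cy-((l[0]+k)/px-half), (a+180)%360-180, m
E
python3 - <<'E'
from h import *
T=np.radians(15)
ctrl.movel([*DIAL,.064],list(qtilt(np.radians(-62),T)),max_speed=.1); ctrl.ungrasp()
ctrl.movel([*DIAL,.2],max_speed=.2)
w=np.radians(-81.5); X=np.array([np.cos(w+np.pi/2),np.sin(w+np.pi/2)])   # camera side
ctrl.movep([*(HUB+.0*X),.21],list(qdown(w)))
s,im,d,W=wview(); cv2.imwrite("pics/w2.png",im); np.save("pics/w2.npy",W); print(s["time"],s["tcp_pos"],s["contact_force"])
print(fitcog(im,"wrist",s,*HUB,.064,bore=False,guess=-38,save="pics/o2.png"))
P=W.reshape(-1,3);x,y,z=P.T
for lo,hi in((.096,.107),(.049,.056)):
    m=(z>lo)&(z<hi)&(np.hypot(x-HUB[0],y-HUB[1])<.045); (c,r)=cv2.minEnclosingCircle(P[m][:,:2].astype(np.float32)*1000); print(lo,m.sum(),c,r)
m=(z>.060)&(z<.068)&(np.hypot(x-HUB[0],y-HUB[1])<.045); print(cv2.minAreaRect(P[m][:,:2].astype(np.float32)*1000),np.median(z[m]))
a=ortho(im,"wrist",*HUB,.094,.03,400,s); b=ortho(im,"wrist",*DIAL,.05,.055,400,s); cv2.imwrite("pics/o3.png",np.hstack([a,b]))
E
```

```text
17.4 [0.56221657 0.13553972 0.20844472] [-1.0884034   0.36389884 -0.77521892]
(np.float64(0.5624), np.float64(0.1361), np.float64(-25.75), 0.829156219959259)
0.096 751 (562.5501708984375, 136.41720581054688) 12.093085289001465
0.049 2269 (562.1171264648438, 136.31976318359375) 37.647727966308594
((561.9901733398438, 136.29385375976562), (48.505584716796875, 47.74783706665039), 19.370126724243164) 0.06416766553559314
```

View pics/o3.png

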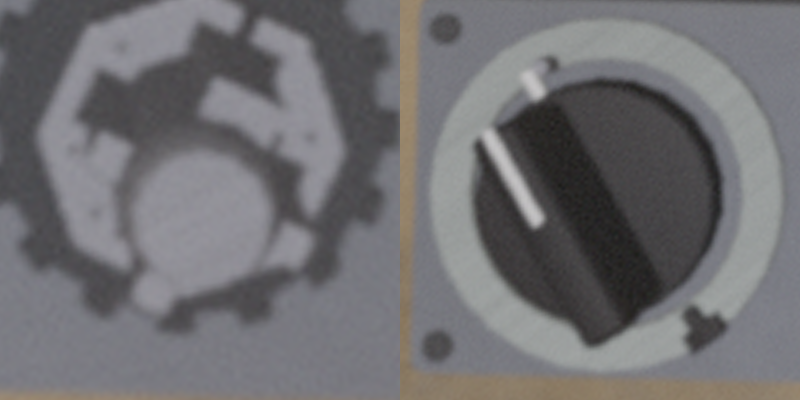

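The dial is at the stop: the pointer stands beside the pin, at about (530,85) in the right half of the crop. The worn cog's line and the master spline both point to about -26°. Next I take the worn cog off.

```bash
cat >> h.py <<'E'
HUB=np.array([.5623,.1363]); HUBYAW=-25.8
def st(tag):
    s=get_state(); print(tag,round(s["time"],1),"tcp",s["tcp_pos"].round(4),"F",s["contact_force"].round(1),"T",s["wrist_torque"].round(2),"w",round(s["width"],4),"g",round(s["gripper_force"],1)); return s
E
python3 - <<'E'
from h import *
P=np.load("pics/W.npy").reshape(-1,3); x,y,z=P.T; m=(z>.009)&(z<.03)&(abs(x-.65)<.085)&(abs(y+.225)<.09); print("tray",cv2.minAreaRect(P[m][:,:2].astype(np.float32)*1000))
m=(abs(x-.65)<.05)&(abs(y+.225)<.05); print(np.nanmedian(z[m]))
q=list(qdown(np.radians(HUBYAW-45)))
ctrl.movep([*HUB,.15],q); ctrl.movel([*HUB,.0485],max_speed=.1); st("down")
ctrl.close_gripper(force=60); st("closed")
ctrl.movel([*HUB,.06],max_speed=.05); st("lift")
E
```

```text
tray ((647.5780639648438, -221.59739685058594), (140.8311767578125, 140.5270233154297), 4.433047771453857)
0.003223076048119421
down 19.0 tcp [0.5628 0.1363 0.0491] F [-0.7  1.1  0. ] T [-0.   -0.01 -0.02] w 0.0856 g 0.0
closed 19.4 tcp [0.5626 0.1364 0.0493] F [-1.9  0.1  5.9] T [ 0.04  0.28 -0.02] w 0.0467 g 62.0
lift 19.8 tcp [0.5625 0.1364 0.0603] F [-0.5 -0.4 -1.1] T [0.01 0.01 0.05] w 0.046 g 61.6
```

Run:
```python
from h import *
TR=np.array([.6476,-.2216]); q=list(qdown(np.radians(-86)))
ctrl.movel([*HUB,.16],max_speed=.15); s=st("up")
if s["width"]<.04: raise SystemExit("lost")
ctrl.movep([*TR,.16],q); st("over tray")
ctrl.movel([*TR,.03],max_speed=.15); ctrl.movel([*TR,.0085],max_speed=.04); st("low")
z=.0085
while st("")["contact_force"][2]<4 and z>.004: z-=.001; ctrl.movel([*TR,z],max_speed=.03)
ctrl.ungrasp(); st("open"); ctrl.movel([*TR,.16],max_speed=.2)
s,im,d,W=wview(); cv2.imwrite("pics/w3.png",im)
P=W.reshape(-1,3); x,y,z=P.T; m=(z>.017)&(z<.03)&(np.hypot(x-TR[0],y-TR[1])<.06); print(m.sum(),cv2.minEnclosingCircle(P[m][:,:2].astype(np.float32)*1000),np.median(z[m]),z[m].std())
print(fitcog(im,"wrist",s,*TR,.022))
im,d,W=cloud("top"); cv2.imwrite("pics/top2.png",im)
for n in("large_cog","middle_cog","small_cog"):
    for r in models.masks_of("top",n)[:2]:
        P=W[r["mask"]]; P=P[np.isfinite(P).all(1)&(P[:,2]<.03)]; print(n,round(r["p"],2),r["point"],cv2.minEnclosingCircle(P[:,:2].astype(np.float32)*1000))
```

```text
up 20.6 tcp [0.5617 0.1364 0.1591] F [ 0.9  0.5 -1.8] T [ 0.02  0.02 -0.04] w 0.0464 g 62.2
over tray 22.0 tcp [ 0.6482 -0.2192  0.1596] F [-0.4  0.4 -1.6] T [ 0.05 -0.07  0.03] w 0.0469 g 62.2
low 23.7 tcp [ 0.6476 -0.2217  0.0084] F [-0.5  0.1 -0.6] T [-0.   -0.03  0.03] w 0.0463 g 62.2
 23.7 tcp [ 0.6476 -0.2217  0.0084] F [-0.5  0.1 -0.6] T [-0.   -0.03  0.03] w 0.0463 g 62.2
 23.9 tcp [ 0.6476 -0.2216  0.0076] F [-0.8  0.8 -1.3] T [-0.   -0.02  0.02] w 0.0465 g 62.2
 24.2 tcp [ 0.6477 -0.2217  0.0074] F [-1.   1.4  5.1] T [0.32 0.4  0.01] w 0.0465 g 63.0
open 24.7 tcp [ 0.6476 -0.2216  0.0064] F [-0.3  0.6  0.2] T [ 0.06 -0.03  0.02] w 0.085 g 0.0
1532 ((647.1223754882812, -220.9185791015625), 25.851646423339844) 0.022061385172579828 0.001192291700514581
(np.float64(0.6471), np.float64(-0.2211), np.int64(-41), 0.4818585515022278)
large_cog 0.92 [414.2, 277.4] ((478.64300537109375, -207.07412719726562), 45.846317291259766)
middle_cog 0.61 [357.8, 189.6] ((651.327392578125, -66.16082763671875), 26.812522888183594)
small_cog 0.35 [414.1, 277.0] ((477.89898681640625, -209.6027374267578), 46.612911224365234)
```

```bash
cat >> h.py <<'E'
def look(p,w=-90,z=.2):
    "view a spot p on the bench with the wrist camera on the side w+90"
    a=np.radians(w); X=np.array([np.cos(a+np.pi/2),np.sin(a+np.pi/2)]); ctrl.movep([*(np.array(p)+.028*X),z],list(qdown(a)))
def find(name,p,z=.018,tag=None,rmax=.15):
    "wrist view: cog seen by the network (nearest to p within rmax), refined by the fit"
    s,im,d,W=wview(); out=[]
    if tag: cv2.imwrite(f"pics/{tag}.png",im)
    for r in models.masks_of("wrist",name):
        P=W[r["mask"]]; P=P[np.isfinite(P).all(1)&(P[:,2]<.05)&(P[:,2]>.003)]
        if len(P)<100: continue
        (cx,cy),rad=cv2.minEnclosingCircle(P[:,:2].astype(np.float32)); c=np.median(P,0)
        f=fitcog(im,"wrist",s,cx,cy,z,save=f"pics/{tag}_o.png" if tag else None)
        print(name,round(r["p"],2),np.round(r["point"]),"circ",round(cx,4),round(cy,4),round(rad,4),"fit",np.round(f,4)); out.append((rad,f))
    return s,im,W,out
E
python3 - <<'E'
from h import *
look((.455,-.21)); st("")
find("large_cog",(.455,-.21),tag="L1")
E
```

```text
26.6 tcp [ 0.4837 -0.2098  0.2003] F [ 0.1 -0.9  0.6] T [-0.02 -0.02  0.05] w 0.0853 g 0.0
large_cog 0.56 [318. 162.] circ 0.4828 -0.204 0.0483 fit [   0.4826   -0.2045 -159.25      0.8719]
```

View pics/L1.png

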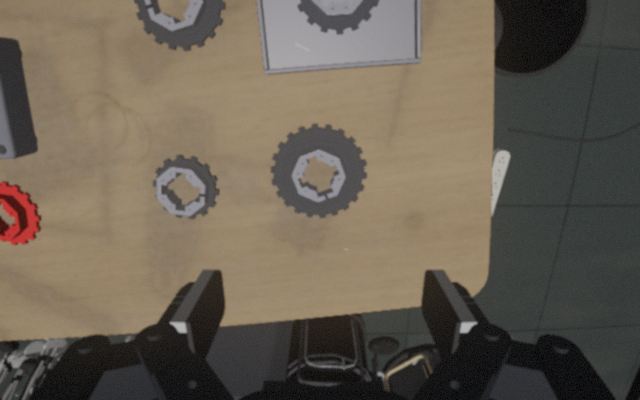

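The large cog has already been knocked a little, so I'm using the fresh fit: (0.4826, -0.2045), yaw -159°. Its black line at pixel (325,200) agrees. Grasping it now.

```bash
cat >> h.py <<'E'
def pick(cx,cy,cyaw,d,z0=0.,off=.0035):
    ctrl.movep([cx,cy,.12],list(qdown(np.radians(cyaw+d)))); ctrl.movel([cx,cy,z0+off],max_speed=.12); st("down")
    ctrl.close_gripper(force=60); st("closed"); ctrl.movel([cx,cy,.17],max_speed=.15); return st("up")
def tohub(d):
    ctrl.movep([*HUB,.17],list(qdown(np.radians(HUBYAW+d)))); st("over hub"); ctrl.movel([*HUB,.125],max_speed=.1)
def inhand(d,off=.0035,tag=None):
    s,im,dd,W=wview()
    if tag: cv2.imwrite(f"pics/{tag}.png",im)
    t=s["tcp_pos"]; f=fitcog(im,"wrist",s,t[0],t[1],t[2]-off+.018,guess=np.degrees(yaw())-d,search=.008)
    print("in hand: dxy mm",np.round((np.array(f[:2])-t[:2])*1000,1),"yaw err",round((f[2]-(np.degrees(yaw())-d)+180)%360-180,2),"score",round(f[3],2)); return f
E
python3 - <<'E'
from h import *
pick(.4826,-.2045,-159.25,90)
inhand(90)
tohub(90); st(""); inhand(90,tag="h1")
E
```

```text
down 28.2 tcp [ 0.4831 -0.2048  0.0042] F [-0.8 -0.3  0.3] T [ 0.05 -0.03 -0.01] w 0.0855 g 0.0
closed 28.7 tcp [ 0.4829 -0.2046  0.0043] F [-0.9  1.1  7.6] T [0.14 0.28 0.04] w 0.0462 g 61.8
up 29.9 tcp [ 0.4821 -0.2042  0.1692] F [-0.4  0.9 -1.7] T [-0.    0.01  0.07] w 0.0462 g 61.7
in hand: dxy mm [0.2 0.5] yaw err 0.0 score 0.84
over hub 31.3 tcp [0.5623 0.1345 0.1696] F [-0.1  0.9 -1.7] T [0.02 0.01 0.05] w 0.0464 g 61.7
 31.9 tcp [0.5626 0.136  0.1252] F [-0.   0.  -1.2] T [0.02 0.01 0.  ] w 0.0465 g 61.7
in hand: dxy mm [1.5 0.5] yaw err -0.25 score 0.76
```

View pics/h1.png

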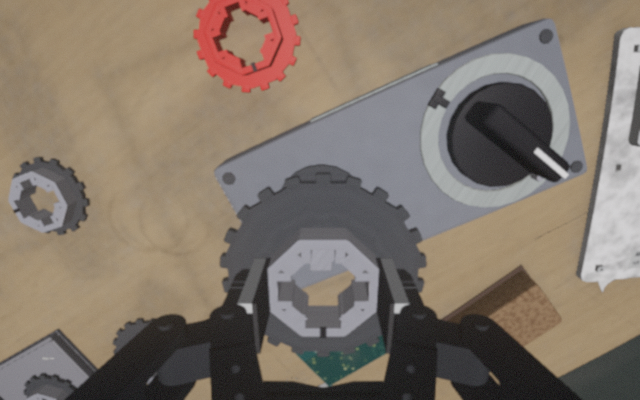

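The large cog is held squarely by its boss, around (322,290), with its black line at (323,332). Now a force-guided insertion.

```bash
cat >> h.py <<'E'
def insert(d,k,off=.004,z=.118):
    "slide down on the hub until seated on level k; yields to side force, searches when blocked above the seat"
    zs=.046+.018*k+off; p=HUB.copy(); b=0.; wig=iter([(1,0,0),(-1,0,0),(0,1,0),(0,-1,0),(0,0,2.5),(0,0,-2.5),(1,1,0),(-1,1,0),(1,-1,0),(-1,-1,0),(2,0,0),(-2,0,0),(0,2,0),(0,-2,0),(0,0,4),(0,0,-4)])
    p0,b0=p.copy(),0.
    while True:
        z-=.002 if z>zs+.004 else .001; ctrl.movel([*p,z],list(qdown(np.radians(HUBYAW+d+b))),max_speed=.05)
        s=get_state(); F=s["contact_force"]; 
        if np.hypot(F[0],F[1])>4: p=p+F[:2]/np.hypot(F[0],F[1])*.0003
        if F[2]>7 or s["width"]<.04:
            st(f"z{z:.4f} p{(p-HUB)*1000} b{b}")
            if s["width"]<.04: return "lost"
            if z<zs+.003: return "seated"
            w=next(wig,None)
            if w is None: return "blocked"
            z+=.004; p=HUB+np.array(w[:2])*.001; b=w[2]; ctrl.movel([*p,z],list(qdown(np.radians(HUBYAW+d+b))),max_speed=.05)
        if z<zs-.005: st("low"); return "below"
E
python3 - <<'E'
from h import *
print(insert(90,0)); st("end")
E
```

```text
z0.0490 p[-0.85775821  0.09364353] b0.0 41.3 tcp [0.5618 0.1365 0.0504] F [-5.2 -1.3 14.2] T [-0.24  1.23 -0.03] w 0.0462 g 63.6
seated
end 41.3 tcp [0.5618 0.1365 0.0504] F [-5.2 -1.3 14.2] T [-0.24  1.23 -0.03] w 0.0462 g 63.6
```

```bash
sed -i 's/^HUB=np.array.*HUBYAW/HUB=np.array([.5619,.1364]); HUBYAW/' h.py
python3 - <<'E'
from h import *
ctrl.ungrasp(); ctrl.movel([*HUB,.19],max_speed=.2)
s,im,d,W=wview(); P=W.reshape(-1,3); r=np.hypot(P[:,0]-HUB[0],P[:,1]-HUB[1])
for a,b in((.028,.041),(.020,.023)): m=(r>a)&(r<b)&(P[:,2]<.09); print("flange/boss z",np.round(np.percentile(P[m,2],[10,50,90]),4))
look((.635,-.085),-60); 
find("middle_cog",0,tag="M1")
E
```

```text
flange/boss z [0.0503 0.0512 0.0521]
flange/boss z [0.0562 0.064  0.065 ]
middle_cog 0.64 [322. 185.] circ 0.6383 -0.0812 0.0411 fit [ 6.3830e-01 -8.1700e-02  1.0475e+02  8.2010e-01]
middle_cog 0.32 [441. 244.] circ 0.6508 -0.2201 0.0983 fit [   0.6463   -0.2231 -137.25      0.4839]
```

Run:
```python
from h import *
pick(.6383,-.0817,104.75,-45,off=.004)
f=inhand(-45,tag="h2")
im=cv2.imread("pics/h2.png"); s=get_state(); t=s["tcp_pos"]
cv2.imwrite("pics/h2o.png",ortho(im,"wrist",t[0],t[1],t[2]+.014,.04,400,s))
tohub(-45); st(""); inhand(-45)
```

```text
down 46.8 tcp [ 0.6389 -0.0818  0.0048] F [-0.6 -0.6  0.3] T [0.   0.04 0.  ] w 0.0856 g 0.0
closed 47.2 tcp [ 0.6388 -0.0818  0.005 ] F [-0.6  0.2  5.4] T [-0.01  0.35  0.01] w 0.0465 g 62.5
up 48.5 tcp [ 0.6377 -0.0816  0.1689] F [-0.2  0.6 -1.5] T [-0.06 -0.02  0.03] w 0.0468 g 61.7
in hand: dxy mm [-0.5  1.5] yaw err -0.25 score 0.78
over hub 50.5 tcp [0.562  0.136  0.1699] F [-0.7  0.4 -0.9] T [ 0.01  0.02 -0.  ] w 0.0466 g 61.7
 51.1 tcp [0.5622 0.1361 0.1252] F [ 0.1 -0.3 -0.3] T [-0.01 -0.01 -0.01] w 0.0461 g 61.7
in hand: dxy mm [2.2 1.3] yaw err -0.5 score 0.75
```

View pics/h2o.png

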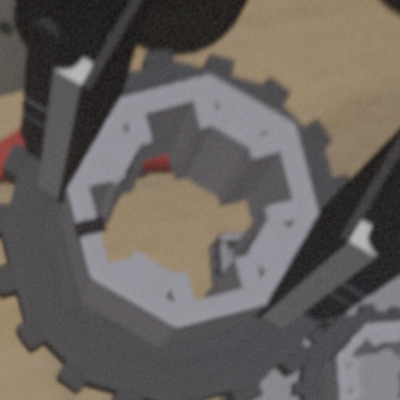

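The black line at (90,226) confirms the fitted yaw. Inserting the middle cog.

Run:
```python
from h import *
r=insert(-45,1,off=.0045); print(r); st("end")
if r=="seated":
    ctrl.ungrasp(); ctrl.movel([*HUB,.19],max_speed=.2)
    s,im,d,W=wview(); P=W.reshape(-1,3); q=np.hypot(P[:,0]-HUB[0],P[:,1]-HUB[1])
    for a,b in((.028,.036),(.020,.023)): m=(q>a)&(q<b)&(P[:,2]<.095); print("flange/boss z",np.round(np.percentile(P[m,2],[10,50,90]),4))
    look((.46,-.08),-60); st(""); find("small_cog",0,tag="S1")
```

```text
z0.0680 p[-0.43375062 -0.36550058] b0.0 58.0 tcp [0.5619 0.1363 0.0689] F [-4.5 -1.7  9.1] T [-0.53  0.83  0.01] w 0.0462 g 62.9
seated
end 58.0 tcp [0.5619 0.1363 0.0689] F [-4.5 -1.7  9.1] T [-0.53  0.83  0.01] w 0.0462 g 62.9
flange/boss z [0.0684 0.0692 0.0701]
flange/boss z [0.0814 0.0822 0.083 ]
 60.1 tcp [ 0.4848 -0.0647  0.1995] F [-0.1  1.  -0.1] T [ 0.05 -0.02 -0.03] w 0.0852 g 0.0
small_cog 0.81 [362. 168.] circ 0.4969 -0.1042 0.0339 fit [  0.4969  -0.1042 -98.       0.8304]
small_cog 0.64 [551. 102.] circ 0.6504 -0.2208 0.0982 fit [  0.6482  -0.2235 -40.75     0.6816]
small_cog 0.56 [182.  36.] circ 0.5432 0.1418 0.0735 fit [ 0.5292  0.1278 29.25    0.2226]
```

Run:
```python
from h import *
pick(.4969,-.1042,-98,45,off=.004)
inhand(45,tag="h3"); im=cv2.imread("pics/h3.png"); s=get_state(); t=s["tcp_pos"]
cv2.imwrite("pics/h3o.png",ortho(im,"wrist",t[0],t[1],t[2]+.014,.04,400,s))
tohub(45); st(""); inhand(45)
```

```text
down 61.8 tcp [ 0.4974 -0.1043  0.0047] F [ 0.4 -0.1  0.7] T [-0.03 -0.01  0.06] w 0.0853 g 0.0
closed 62.3 tcp [ 0.4972 -0.1042  0.0048] F [-1.1  0.3  8.1] T [ 0.23  0.34 -0.  ] w 0.0464 g 61.5
up 63.5 tcp [ 0.4964 -0.104   0.1692] F [-0.8 -0.4 -0.9] T [-0.01 -0.01 -0.  ] w 0.0459 g 61.6
in hand: dxy mm [0.7 0.5] yaw err -0.5 score 0.81
over hub 64.6 tcp [0.5618 0.1342 0.1697] F [ 0.4 -0.8 -2. ] T [ 0.01 -0.03  0.02] w 0.0462 g 61.5
 65.2 tcp [0.5622 0.1358 0.1253] F [ 0.7  1.  -1. ] T [-0.    0.    0.05] w 0.0465 g 61.6
in hand: dxy mm [1.  0.5] yaw err -0.5 score 0.74
```

View pics/h3o.png

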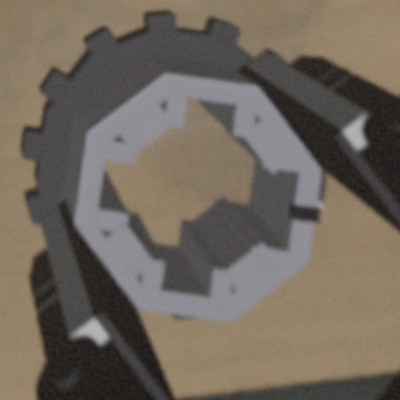

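The line at (305,212) confirms -98°. Inserting the small cog.

Run:
```python
from h import *
r=insert(45,2,off=.0045,z=.12); print(r); st("end")
if r=="seated":
    ctrl.ungrasp(); ctrl.movel([*HUB,.21],max_speed=.2); st("")
    s,im,d,W=wview(); cv2.imwrite("pics/w5.png",im); P=W.reshape(-1,3); q=np.hypot(P[:,0]-HUB[0],P[:,1]-HUB[1])
    for a,b in((.027,.030),(.020,.023)): m=(q>a)&(q<b)&(P[:,2]<.12); print("flange/boss z",np.round(np.percentile(P[m,2],[10,50,90]),4))
    print(fitcog(im,"wrist",s,*HUB,.1,bore=False,guess=-26))
    a=ortho(im,"wrist",*HUB,.1,.06,400,s); b=ortho(im,"wrist",*DIAL,.048,.06,400,s); cv2.imwrite("pics/o5.png",np.hstack([a,b]))
```

```text
z0.0850 p[-0.29708393 -0.04172697] b0.0 70.2 tcp [0.562  0.1364 0.0868] F [-4.6 -0.6 15.6] T [-0.29  1.15  0.01] w 0.0463 g 63.4
seated
end 70.2 tcp [0.562  0.1364 0.0868] F [-4.6 -0.6 15.6] T [-0.29  1.15  0.01] w 0.0463 g 63.4
 71.5 tcp [0.5612 0.1364 0.2091] F [-0.2  0.  -0.3] T [-0.03  0.04 -0.02] w 0.0856 g 0.0
flange/boss z [0.0694 0.087  0.088 ]
flange/boss z [0.0922 0.1    0.101 ]
(np.float64(0.5631499999999999), np.float64(0.13615), np.int64(-26), 0.835974395275116)
```

View pics/o5.png

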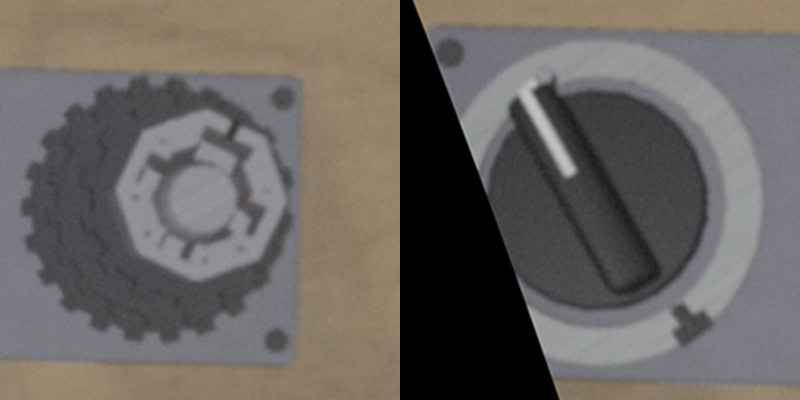

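All three cogs are home: boss top at 0.100, line along the spline. The dial is still at its stop. Next I measure the index mark precisely.

```bash
cat >> h.py <<'E'
def angles(z=.27,w=-90,p=(0,0)):
    "mark and pointer directions (deg) about the dial axis, from a view above"
    s,im,d,W=wview(); n=1200; h=.06; C=DIAL.copy()
    P=W.reshape(-1,3); m=(abs(P[:,2]-.0445)<.0035)&(np.hypot(*(P[:,:2]-C).T)<.058)&(np.hypot(*(P[:,:2]-C).T)>.03)
    o=ortho(im,"wrist",*C,.044,h,n,s); g=((np.arange(n)+.5)/n*2-1)*h; X=-g[:,None]+0*g[None]; Y=-g[None]+0*g[:,None]
    hsv=cv2.cvtColor(o,cv2.COLOR_BGR2HSV)
    # collar centre: fit circle to the light ring's outer edge
    gr=hsv[...,2].astype(float); R=np.hypot(X,Y)
    o2=ortho(im,"wrist",*C,.046,h,n,s); v2=cv2.cvtColor(o2,cv2.COLOR_BGR2GRAY); k=(v2<75)&(R>.0405)&(R<.049)
    nl,lab,stt,cen=cv2.connectedComponentsWithStats(k.astype(np.uint8)); print("dark blobs",[(int(stt[i,4]),np.round(np.degrees(np.arctan2(Y[lab==i].mean(),X[lab==i].mean()))%360,2),np.round(R[lab==i].min()*1000,1)) for i in range(1,nl) if stt[i,4]>150])
    o3=ortho(im,"wrist",*C,.083,h,n,s); h3=cv2.cvtColor(o3,cv2.COLOR_BGR2HSV); k=(h3[...,2]>165)&(h3[...,1]<45)&(R<.034)
    nl,lab,stt,cen=cv2.connectedComponentsWithStats(k.astype(np.uint8))
    for i in range(1,nl):
        if stt[i,4]>800:
            q=np.c_[X[lab==i],Y[lab==i]]; vx,vy,x0,y0=cv2.fitLine((q*1000).astype(np.float32),cv2.DIST_L2,0,.01,.01).ravel(); print("white",int(stt[i,4]),"line dir",round(np.degrees(np.arctan2(vy,vx))%180,2),"centroid",round(np.degrees(np.arctan2(y0,x0))%360,2),round(np.hypot(x0,y0),1))
    return s,im,o2,o3,P[m]
E
python3 - <<'E'
from h import *
ctrl.movel([*HUB,.28],max_speed=.2)
for w in(-90,-40):
    a=np.radians(w); X=np.array([np.cos(a+np.pi/2),np.sin(a+np.pi/2)]); ctrl.movep([*(DIAL+.02*X-np.array([0,.01])),.26],list(qdown(a))); ctrl.pause(.3)
    s,im,o2,o3,P=angles(); cv2.imwrite(f"pics/a{w}.png",np.hstack([cv2.resize(o2,(400,400)),cv2.resize(o3,(400,400))]))
    c,r=cv2.minEnclosingCircle(P[:,:2].astype(np.float32)*1000); print("collar circ",c,r)
    m=(lambda W:W)(None)
st("")
E
```

```text
dark blobs [(4999, np.float64(215.95), np.float64(40.5)), (1425, np.float64(197.37), np.float64(40.5))]
white 6371 line dir 29.5 centroid 31.99 16.9
collar circ (565.142578125, 259.39776611328125) 57.790130615234375
dark blobs [(7176, np.float64(215.33), np.float64(40.5))]
white 6884 line dir 29.61 centroid 31.15 16.8
collar circ (565.3213500976562, 259.7002258300781) 57.975547790527344
 75.1 tcp [0.5784 0.2649 0.2599] F [ 0.  -0.3  0.3] T [-0.02  0.04  0.  ] w 0.0858 g 0.0
```

View pics/a-90.png

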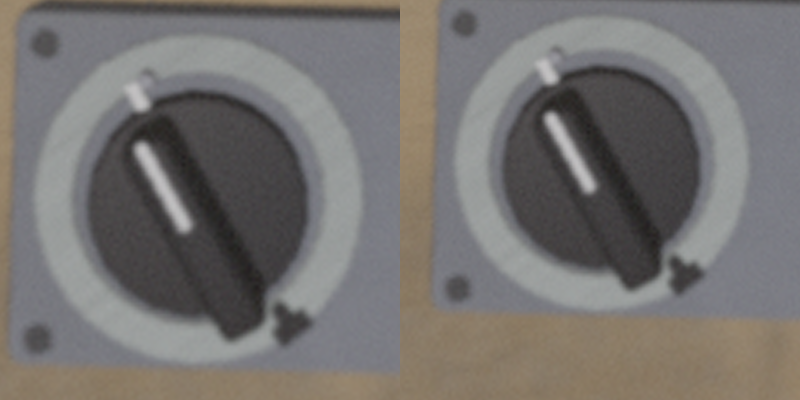

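Pointer 29.6° and mark about 215.7° in the world frame, so I turn the dial back about 186° in two grips.

Run:
```python
from h import *
T=np.radians(15); w=-60.4
print([np.round(ctrl.ik([*DIAL,.064],list(qtilt(np.radians(a),T))),2).tolist() for a in(70,-110,-54)])
ctrl.movep([*DIAL,.19],list(qtilt(np.radians(w),T))); ctrl.movel([*DIAL,.064],max_speed=.1); st("")
ctrl.close_gripper(force=40); st("grip")
while w<69.9:
    w=min(w+14.5,70); ctrl.movel([*DIAL,.064],list(qtilt(np.radians(w),T)),max_speed=.1)
    s=get_state(); F=np.linalg.norm(s["contact_force"])
    if F>40 or s["width"]>.02 or s["width"]<.008: st("!"); break
st("turned %.1f"%w); print(np.degrees(yaw()))
ctrl.ungrasp(); ctrl.movel([*DIAL,.19],max_speed=.2); st("")
```

```text
[[-0.27, 0.77, -0.19, 1.51, -0.06, 1.06, 0.84], [-1.01, 0.72, 0.68, 1.9, -0.48, 0.52, -2.01], [-0.58, 0.59, 0.21, 1.97, -0.49, 0.37, -0.93]]
 77.1 tcp [0.5659 0.2597 0.0646] F [-0.3  0.6  1. ] T [-0.12  0.21  0.01] w 0.0852 g 0.0
grip 77.8 tcp [0.5653 0.2599 0.0642] F [-2.9  0.4  4.5] T [0.02 0.51 0.09] w 0.0131 g 41.9
turned 70.0 81.3 tcp [0.5633 0.2598 0.0642] F [-6.5 -2.1 10.5] T [-0.1   1.57  0.25] w 0.0131 g 42.5
70.09040674250228
 82.8 tcp [0.565  0.2592 0.1889] F [-0.7  0.3  0. ] T [-0.11 -0.24  0.05] w 0.0855 g 0.0
```

```bash
python3 - <<'E'
from h import *
T=np.radians(15); w=-110.
ctrl.movep([.53,.16,.28],list(qdown(np.radians(20)))); ctrl.movep([.54,.17,.28],list(qdown(np.radians(-100))))
ctrl.movep([*DIAL,.19],list(qtilt(np.radians(w),T))); ctrl.movel([*DIAL,.064],max_speed=.1); st("")
ctrl.close_gripper(force=40); st("grip")
end=215.7+90-360
while w<end-.01:
    w=min(w+12,end); ctrl.movel([*DIAL,.064],list(qtilt(np.radians(w),T)),max_speed=.08)
    s=get_state(); F=np.linalg.norm(s["contact_force"])
    if F>40 or not .008<s["width"]<.02: st("!"); break
ctrl.pause(.3); st("turned %.1f"%w); print(np.degrees(yaw()))
ctrl.ungrasp(); ctrl.movel([*DIAL,.2],max_speed=.2)
for w in(-90,-140):
    a=np.radians(w); X=np.array([np.cos(a+np.pi/2),np.sin(a+np.pi/2)]); ctrl.movep([*(DIAL+.04*X-np.array([0,.02])),.26],list(qdown(a))); ctrl.pause(.3)
    s,im,o2,o3,P=angles(); cv2.imwrite(f"pics/b{w}.png",np.hstack([o2[300:1100,500:1100],cv2.resize(o3,(800,800))[:,:600]])[:, :])
st("")
E
python3 -c "
import cv2,numpy as np
cv2.imwrite('pics/bb.png',cv2.resize(np.hstack([cv2.imread('pics/b-90.png')[:,:600],cv2.imread('pics/b-140.png')[:,:600]]),(800,533)))"
```

```text
87.2 tcp [0.5659 0.2598 0.0646] F [ 0.7 -0.2 -0.4] T [ 0.09  0.22 -0.  ] w 0.0854 g 0.0
grip 87.9 tcp [0.5653 0.2591 0.0642] F [-2.8 -1.5  5.3] T [-0.35  0.64 -0.06] w 0.0132 g 40.9
turned -54.3 89.9 tcp [0.5651 0.26   0.0642] F [-5.2 -1.6 10.1] T [-0.19  0.96  0.15] w 0.013 g 42.0
-54.51541947608814
dark blobs [(4222, np.float64(216.07), np.float64(43.0)), (318, np.float64(206.83), np.float64(40.5)), (585, np.float64(193.8), np.float64(40.5))]
white 6682 line dir 35.53 centroid 212.94 18.1
dark blobs [(4177, np.float64(216.14), np.float64(42.4))]
white 5373 line dir 35.52 centroid 212.38 17.0
 93.5 tcp [0.5913 0.209  0.2599] F [ 0.4 -0.5 -0.6] T [-0.03 -0.04  0.06] w 0.0857 g 0.0
```

View pics/bb.png

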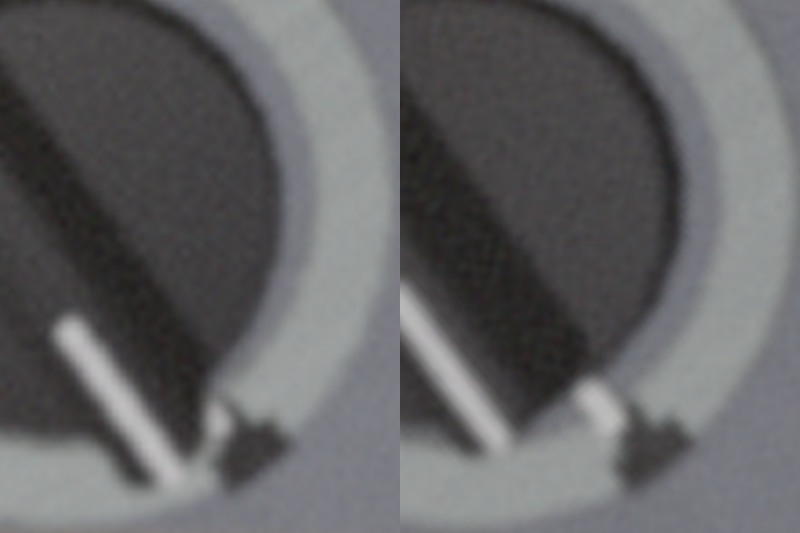

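Run:
```python
from h import *
s,im,d,W=wview(); hsv=cv2.cvtColor(im,cv2.COLOR_BGR2HSV); R=np.hypot(W[...,0]-DIAL[0],W[...,1]-DIAL[1]); A=np.degrees(np.arctan2(W[...,1]-DIAL[1],W[...,0]-DIAL[0]))%360
near=abs(A-215.7)<12
for n,k in(("white",(hsv[...,2]>170)&(R>.031)&(R<.041)&near),("mark",(hsv[...,2]<80)&(R>.041)&(R<.05)&near)):
    print(n,k.sum(),"ang",np.round(np.median(A[k]),2),"z",np.round(np.median(W[k][:,2]),4),"r",np.round(np.percentile(R[k],[5,95]),4))
ctrl.movel([.55,.1,.3],max_speed=.2); st("")
im,d,W=cloud("top"); cv2.imwrite("pics/topend.png",im[90:330,170:490])
```

```text
white 16 ang 215.03 z 0.0495 r [0.0345 0.0402]
mark 41 ang 216.48 z 0.047 r [0.0434 0.0492]
 94.3 tcp [0.55   0.1012 0.2998] F [ 0.3 -0.1 -0.1] T [ 0.06 -0.   -0.03] w 0.0854 g 0.0
```

View pics/topend.png

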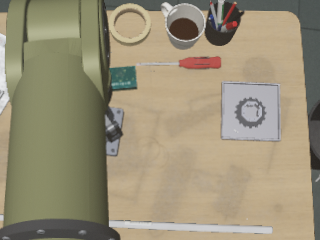

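The worn cog lies flat in the tray and the bystanders that show in the view are in place. The pointer is within about 1° of the mark.

```bash
python3 -c "
from station import ticket; print(ticket.close_job())"
```

```text
the job is handed in; nothing more can be done
None
```

I handed the job in at about 94 s. The worn cog is flat, boss up, in the tray; the large, middle and small cogs are fully home on the hub in that order; and the dial, held at its clockwise stop until they were on, is back with its pointer within about 1° of the index mark.

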